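Index a carving blank and lay the straightedge on its planed face

TASK

Turn the carving stand's handwheel one full turn clockwise (seen from above), until its knob is back where it started; the gearing brings the blank's planed face round to the robot's side. Then set the straightedge down, without dropping it, flat on the turntable with a long edge flush against that planed face and its ends reaching past both corners, and let go, leaving the wheel where it is and the mallet, gouge and offcut undisturbed.

Things in the scene. Friction and masses are not known exactly. Their poses are not given: they have to be found in the camera images.
- stand: Carving stand fixed to the bench. Grey housing, x -110 to 110, y -290 to 120, 36 mm high. Origin: at bench height on the axis of its dark steel turntable (220 mm diameter, top at 62 mm). On the turntable is held the blank, a light wood block 100 x 100 x 40 mm high with a carved rosette 12 mm higher, two 13 mm steel dogs beside it. Handwheel axis at y -200.
- handwheel (a joint): Steel handwheel, rim 124 mm across, upright axis, on the right-hand (-y) end of the stand. Value in rad, grows clockwise seen from above; within 1.2 of 0 at the start, end stop at 9. Stays where it is left (about 2.5 N at the knob moves it). Four turns of it turn the turntable once, in the same sense.
- wheel_hub (a point): Point on the handwheel's upright axis, on top of its hub, 74 mm above the bench.
- knob (a point): Centre of the top end of the handwheel's black upright spinner knob: 25 mm in diameter, 42 mm tall, its top 118 mm and its foot 76 mm above the bench, 55 mm from the wheel's axis; it spins freely on its own pin. The wheel's rim below it tops out at 73 mm.
- planed_face (a point): Middle of the lower edge of the blank's planed face, on the turntable's upper face, 62 mm above the bench; turns with the turntable. x runs along the face, y points from the face in to the turntable's axis 50 mm away (the face looks to -y), z up. At the start it looks towards the handwheel. The blank's other three sides are scalloped.
- straightedge: Aluminium straightedge, loose on the bench, a flat bar 160 mm (x) x 50 mm (y) x 8 mm thick (z), both long edges straight and alike, with a black raised grip in the middle of its top: 60 mm (x) x 14 mm (y), from 8 to 32 mm above the underside. Origin: centre of the underside. 0.22 kg.
- mallet: Wooden carver's mallet standing on its head: head 86 mm across and 108 mm high, handle up to 226 mm. Origin: centre of the underside. Leave alone.
- gouge: Carving gouge lying on the bench, 260 mm long along its x, 28 mm high. Origin: near its middle, at bench height. Leave alone.
- offcut: Wood offcut 70 x 50 x 30 mm with a low round boss on top. Origin: centre of the underside. Leave alone.
Mind the look-alikes: they are no part of the job. There is more than one size of the straightedge; the one meant has the size given above.

How it is judged (in metres and radians):
On the way, in this order (a step that is already met when the one before it is completed fails the run):
1. the handwheel has made one full turn clockwise and its knob is back where it started (value of joint handwheel above 4.2 rad and distance of knob from where it was at the start of the episode below 0.016 m), for 0.2 s.
2. the straightedge lies on the turntable, flush against the planed face (y of straightedge in the frame of planed_face between -0.028 and -0.0225 m and angle between the x axis of straightedge and the x axis of planed_face, either way round below 0.03 rad and x of straightedge in the frame of planed_face between -0.028 and 0.028 m and z of straightedge in the frame of planed_face below 0.003 m and angle between straightedge's own z axis and vertical below 0.05 rad), for 0.2 s.
At the end, for the whole second after the job is handed in: Wheel turned one full turn clockwise, knob within 16 mm of its start. Straightedge flat on the turntable (within 3 mm, tilt under 0.05 rad), a long edge within 2.5 mm of the planed face, parallel within 0.03 rad, its middle within 28 mm of the face's. Both at rest (all of step 1 and all of step 2 and linear speed of straightedge below 0.02 m/s and velocity of joint handwheel between -0.05 and 0.05 rad/s); the robot touches nothing.
It fails at once if a bystander (mallet, gouge or offcut) is moved more than 15 mm (distance of any of mallet, gouge, offcut from where it was at the start of the episode above 0.015 m).
It fails at once if the mallet is knocked over (angle between mallet's own z axis and vertical above 0.5 rad).
It fails at once if the straightedge is dropped (falls faster than 0.5 m/s, out of the fingers) (linear speed of straightedge above 0.5 m/s and not (contact force between the fingers and straightedge above 0.1 N)).
It also fails if it takes over 72 s, if anything falls off the work surface, if the arm or the gripper's body presses on something with over 40 N, if the wrist force passes 120 N, or if a joint passes its speed limit or range.

ROBOT

A 6-joint arm with a two-finger parallel gripper is mounted at the origin on the work surface. World frame = base frame: x ahead of the robot, y to its left, z up, the work surface at z = 0. Lengths are in mm, angles in rad, forces in N, time in s.
With the tool pointing down it reaches from about 275 to 1000 mm from the base axis. Payload 8.4 kg.
Tool frame: the origin (TCP) lies at the very end of the fingers, on their centre line; the grasp point (between the pads) lies 19 mm behind it; z points along the fingers, y is the line along which they close (so a half turn about z gives the same grasp; the last joint's range is limited). The gripper opens to 85 mm and grips with 20 to 120 N. Pads are 22 mm wide; open, the fingers measure 114 mm over their backs; the gripper's body (76 mm by 85 mm) begins 54 mm behind the grasp point. The pads swing forward as they close: fully open they stand 13 mm farther back than shut.
Start: joints at [1.318, 0.353, 1.633, -0, 1.155, -0.002], TCP at [155.11, 605.449, 231.281] pointing down, gripper open.
Joint ranges: [-2.63, 2.63], [-0.92, 2.1], [0.06, 2.66], [-1.3, 4.44], [0, 2.69], [-3.02, 3.02]. Speed limits (rad/s): [2.22, 2.22, 2.79, 3.14, 3.14, 3.14].

INTERFACE

Orientations are given as [roll, pitch, yaw] about the fixed x, y, z axes, in that order (R = Rz(yaw) Ry(pitch) Rx(roll)).
In Python, from rig import telemetry, imaging, r gives the robot as it stands. The module is installed in compiled form; this text tells all that it offers.
- The arm moves only by the tool step_arm, never from a script. Its argument "moves" is a list of rows, each a list of 3 entries, a list of its own where there are three numbers: the turn, a rotation vector about the tool's x, y, z scaled (see below), then the shift along the tool's x, y, z scaled (see below), then the opening, from -1 (shut) to 1 (fully open). A call has 1 to 8 rows; each row is the pose to reach, as a shift and turn from the pose commanded when the call began, along the tool's axes at that moment; what a row does not reach only later rows make up. The controller multiplies each number of a shift by 200 mm and each number of a turn by 45 degrees. A row lasts 1/10 s, in which the tool goes at most 50 mm and 8.59 degrees, less where a joint would pass 70% of its speed; a pose out of reach is approached as far as the arm can. A call with a number of a shift or a turn outside -1 to 1 is refused whole. A call with a gripper value outside its range is refused whole. The fingers move at their own pace and stop on an object; "squeeze" is the grip in N (left out, the last holds). Time passes only in rows, so rows that repeat a pose let the fingers close. It gives the time, the measured TCP pose, the force, the opening and the grip force at its end, in the units of the state.
- telemetry.sense(): the state, without advancing time (a new reading comes with each control period).
- imaging.grab_frame(name): name is "scene" or "side" or "wrist"; returns the picture (480x640x3 uint8, red, green, blue); there is no depth.
- imaging.calibration(name): a dict with "fx", "fy", "cx", "cy" (pixels), "dist_coeffs" ([k1, k2, p1, p2, k3] as OpenCV has them; the pictures are not rectified), "cam_to_world" (4x4, takes a point from camera to world coordinates). Camera axes: x right, y up, looking along -z (the intrinsics and any distortion apply to the point x, -y, -z); pixel columns grow to the right and rows downward; lengths in mm; the calibration is good to about 2 mm. A picture is of the moment at which its call begins: read the wrist's pose just before it. calibration takes no time and is no camera call; for the wrist camera it gives the pose at the moment of the call.
- r.sign_off(): hands the job in; it is judged then, once.
Trained networks look in the newest picture that a camera, given by its name, has taken for a name from the list of things; names that differ only in an ending like _2 or _b are one class to them, and where a whole thing is asked for, a point or a joint stands for the part that bears it (a point fixed in the world has none). Each returns a list of dicts, best first, with "conf" (0 to 1); they miss things now and then, are a little off and sometimes report something else, mostly with a low value. They report only what shows in the picture. A call takes as long as a camera call. They do not tell look-alikes from the thing itself.
- imaging.recognise(camera, name): "extent" ([left, top, width, height] in pixels, round what is visible of it).
- imaging.mark_of(camera, name): "xy" ([column, row] in pixels: a listed point, or the origin of a listed thing).
The state is a dict: "clock": time; "qpos": joint angles; "qvel": joint speeds; "joint_efforts": joint torques, N m; "eef_pos": TCP position; "tcp_rot": TCP orientation; "contact_force": force on the tool from outside, world axes, zero at the start; "wrist_torque": the same for the moment, N m; "opening": opening from 0.0 (shut) to 1.0 (fully open); "grasp_force": force on a finger pad.
Only numpy, scipy, OpenCV 4.12 (cv2) and the standard library are available. Lean on these libraries where they do the work, as an engineer would, in place of code of your own. Each camera call takes 0.05 s, during which the arm holds its last target. There are 200 camera calls.

## Working session

There is one attempt and no reset: what is moved stays moved. The work goes in short steps, Python scripts to look and compute and a tool call to move; the robot and the scene stay as the last step left them, time stands still between calls to the robot, and variables do not carry over. Pictures are saved under pics/ and viewed, at most 13 in all, crops included, and the job is handed in when it is done.

Besides the shell and the picture viewer there is one more tool, called after "Emit:" by a JSON object that holds its "op" and its "data". step_arm: Moves the arm, as the interface text tells. Its arguments: {"type":"object","properties":{"moves":{"type":"array"},"squeeze":{"type":"number"}},"required":["moves"]}

```bash
mkdir -p pics; cat > h.py <<'E'
import numpy as np, cv2
from rig import telemetry, imaging, r
from scipy.spatial.transform import Rotation as R
def ray(cal,px):
    K=np.array([[cal['fx'],0,cal['cx']],[0,cal['fy'],cal['cy']],[0,0,1.]])
    u=cv2.undistortPoints(np.array([[px]],float),K,np.array(cal['dist_coeffs'],float))[0,0]
    T=np.array(cal['cam_to_world']); d=T[:3,:3]@np.array([u[0],-u[1],-1]); return T[:3,3],d
def at_z(cal,px,z):
    o,d=ray(cal,px); return o+d*(z-o[2])/d[2]
def proj(cal,P):
    K=np.array([[cal['fx'],0,cal['cx']],[0,cal['fy'],cal['cy']],[0,0,1.]])
    T=np.linalg.inv(np.array(cal['cam_to_world'])); P=np.atleast_2d(P)@T[:3,:3].T+T[:3,3]
    P=P*[1,-1,-1]
    return cv2.projectPoints(P,np.zeros(3),np.zeros(3),K,np.array(cal['dist_coeffs'],float))[0][:,0]
def shot(cam,fn):
    im=imaging.grab_frame(cam); cv2.imwrite('pics/'+fn,im[:,:,::-1]); return im
def pose():
    s=telemetry.sense(); return np.array(s['eef_pos']),R.from_euler('xyz',s['tcp_rot']),s
E
python3 - <<'E'
from h import *
p,o,s=pose(); print(s['clock'],p,s['tcp_rot'],s['opening'])
print(o.as_matrix().round(3))
Z=dict(stand=0,wheel_hub=74,knob=118,planed_face=62,straightedge=0,mallet=0,gouge=0,offcut=0)
ims=[]
for c in('scene','side'):
    ims.append(shot(c,c+'0.png')); cal=imaging.calibration(c); print(c,np.array(cal['cam_to_world'])[:3,3].round())
    for n,z in Z.items():
        for d in imaging.mark_of(c,n)[:3]:
            print(c,n,round(d['conf'],2),np.round(d['xy'],1),at_z(cal,d['xy'],z)[:2].round(1))
E
```

```text
0.0 [154.98053996 604.97228709 230.55943437] [-3.14018516e+00 -1.26471707e-06  2.89081675e+00] 1.001040561201081
[[-0.969  0.248 -0.   ]
 [ 0.248  0.969 -0.001]
 [ 0.    -0.001 -1.   ]]
scene [1156.  875.  834.]
scene stand 0.65 [310.5 281.5] [562.2  27.2]
scene wheel_hub 0.69 [278.2 208.6] [ 510.9 -177.7]
scene knob 0.56 [196.1 290.5] [837.6  36.9]
scene planed_face 0.56 [308.3 246.3] [535.7 -16. ]
scene straightedge 0.76 [412.1 334.5] [498.8 291.4]
scene straightedge 0.7 [501.9 376.2] [442.8 478.5]
scene mallet 0.56 [360.5 394.5] [681.8 347.4]
scene gouge 0.72 [195.7 291.9] [788.  -97.3]
scene offcut 0.63 [258.6 175.5] [ 391.6 -473.1]
side [-403. -906. 1190.]
side stand 0.66 [318.6 244.9] [565.5  22.2]
side wheel_hub 0.97 [358.  259.9] [ 533.5 -158.8]
side knob 0.58 [381.8 253.9] [ 557.9 -220. ]
side planed_face 0.64 [321.2 237.1] [545.3  -8.2]
side straightedge 0.67 [197.6 201.9] [449.6 468.1]
side straightedge 0.63 [240.1 217.6] [490.8 299.6]
side mallet 0.77 [271.9 184.8] [684.1 355.3]
side gouge 0.71 [395.8 223.7] [804.6 -88.4]
side offcut 0.61 [416.6 376. ] [ 377.4 -481.2]
```

View pics/scene0.png

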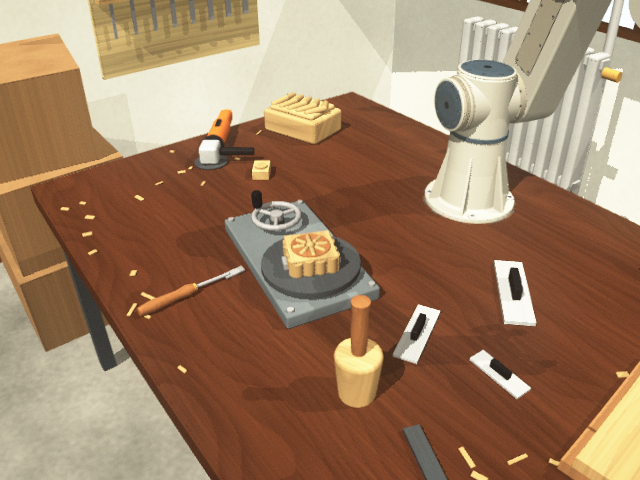

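View pics/side0.png

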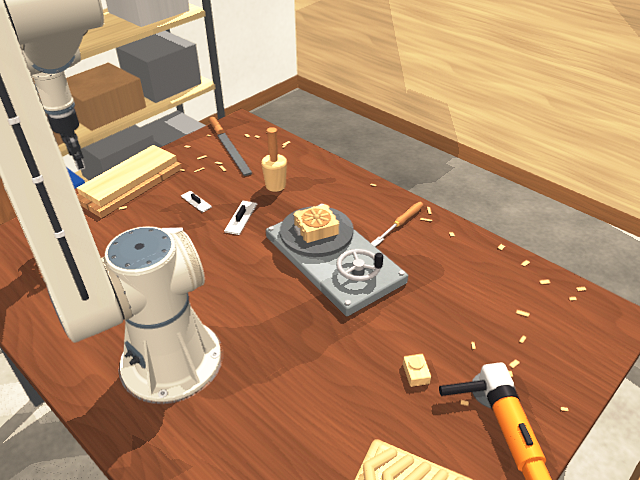

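Scene and side show three white bars: scene (417,333), (515,292) and (500,373). The wheel knob is at scene (257,193) and side (379,253). Scene's knob and hub detections look off, so I'll measure the bar sizes and refine the stand.

```bash
python3 - <<'E'
from h import *
im=cv2.imread('pics/scene0.png'); cal=imaging.calibration('scene')
hsv=cv2.cvtColor(im,cv2.COLOR_BGR2HSV)
m=((hsv[...,1]<60)&(hsv[...,2]>140)).astype(np.uint8); m[:250]=0;m[:,:390]=0;m[:, 545:]=0
n,l,st,c=cv2.connectedComponentsWithStats(m)
for b in [(412,333),(502,292),(500,373)]:
    pass
for i in range(1,n):
    if st[i,4]>80:
        ys,xs=np.where(l==i); P=np.array([at_z(cal,(x,y),8)[:2] for x,y in zip(xs,ys)],np.float32)
        print(st[i],cv2.minAreaRect(P))
cs=imaging.calibration('side')
def tri(a,b):
    o1,d1=ray(cal,a);o2,d2=ray(cs,b);s=np.linalg.lstsq(np.c_[d1,-d2],o2-o1,rcond=None)[0]
    p,q=o1+s[0]*d1,o2+s[1]*d2; return ((p+q)/2).round(1),np.linalg.norm(p-q).round(1)
print('knob',tri((257,193),(379,253)),at_z(cal,(257,193),118),at_z(cs,(379,254),118))
print('hub',tri((277,213),(358,261)),at_z(cal,(277,213),74),at_z(cs,(358,261),74))
# turntable disc ellipse, housing corners
for px in [(227,217),(289,203),(376,290),(292,318)]: print(at_z(cal,px,36).round())
for px in [(268,229),(405,275),(348,307)]: print('s',at_z(cs,px,36).round())
E
```

```text
[ 494  260   42   66 1590] ((229.4278106689453, 335.6014709472656), (223.2140655517578, 68.29070281982422), 45.66991424560547)
[ 394  304   46   60 1163] ((492.22235107421875, 298.0464172363281), (167.0287628173828, 50.40784454345703), 28.258577346801758)
[470 350  61  49 863] ((447.6942138671875, 473.9455261230469), (123.97943115234375, 43.41343688964844), 87.31241607666016)
knob (array([ 551.8, -211.2,  118.6]), np.float64(6.6)) [ 549.64789204 -208.68353406  118.        ] [ 552.52862155 -214.74933234  118.        ]
hub (array([ 526.9, -161.9,   75.7]), np.float64(3.9)) [ 524.39217327 -162.34371426   74.        ] [ 530.14267737 -161.70941998   74.        ]
[ 604. -276.   36.]
[ 441. -236.   36.]
[494. 172.  36.]
[686. 136.  36.]
s [485. 158.  36.]
s [ 607. -269.   36.]
s [ 409. -232.   36.]
```

```bash
cat >> h.py <<'E'
def plan(xyz,yaw=None):
    """shift/turn in move units to reach tool-down pose with tool yaw (nearest half turn)"""
    p,o,s=pose(); sh=o.inv().apply(np.array(xyz)-p)/200
    t=np.zeros(3)
    if yaw is not None:
        y0=s['tcp_rot'][2]; d=(yaw-y0+np.pi/2)%np.pi-np.pi/2
        t=(o.inv()*R.from_euler('xyz',[np.pi,0,y0+d])).as_rotvec()/(np.pi/4)
    print('turn',t.round(4),'shift',sh.round(4),'mm',(np.linalg.norm(sh)*200).round(1),'t',round(s['clock'],2),'q6',round(s['qpos'][5],2))
E
python3 - <<'E'
from h import *
p,o,s=pose(); T=np.array(imaging.calibration('wrist')['cam_to_world']); print(o.inv().apply(T[:3,3]-p),(o.as_matrix().T@T[:3,:3]).round(3))
plan([470,330,300]); plan([520,-160,300],-0.19)
E
```

```text
[  81.73713473    0.22673067 -142.2339679 ] [[ 0.001  0.948  0.318]
 [ 1.    -0.    -0.   ]
 [-0.     0.318 -0.948]]
turn [0. 0. 0.] shift [-1.8669 -0.9434 -0.3435] mm 424.0 t 0.9 q6 -0.0
turn [ 0.      0.     -0.0774] shift [-2.7171 -3.2547 -0.3435] mm 850.7 t 0.9 q6 -0.0
```

Emit:
{"op": "step_arm", "data": {"moves": [[[0, 0, 0], [-0.95, -0.47, -0.3435], 1], [[0, 0, 0], [-0.95, -0.47, -0.3435], 1], [[0, 0, 0], [-0.95, -0.47, -0.3435], 1], [[0, 0, 0], [-0.95, -0.47, -0.3435], 1], [[0, 0, 0], [-0.95, -0.47, -0.3435], 1]]}}

```text
clock: 1.4
eef_pos: [318.5, 465.3, 301.7]
tcp_rot: [3.14, 0.002, 2.889]
contact_force: [-0.1, -0.3, -0.4]
opening: 1.0
grasp_force: 0.0
```

Emit:
{"op": "step_arm", "data": {"moves": [[[0, 0, 0], [-0.92, -0.47, 0], 1], [[0, 0, 0], [-0.92, -0.47, 0], 1], [[0, 0, 0], [-0.92, -0.47, 0], 1], [[0, 0, 0], [-0.92, -0.47, 0], 1], [[0, 0, 0], [-0.92, -0.47, 0], 1], [[0, 0, 0], [-0.92, -0.47, 0], 1]]}}

```text
clock: 2.0
eef_pos: [471.7, 329.4, 299.9]
tcp_rot: [-3.142, -0.0, 2.888]
contact_force: [-1.4, 0.5, 0.2]
opening: 1.002
grasp_force: 0.0
```

```bash
cat > bar.py <<'E'
from h import *
import sys
def bar(fn,z=8):
    p,o,s=pose(); cal=imaging.calibration('wrist'); im=shot('wrist',fn)
    hsv=cv2.cvtColor(im,cv2.COLOR_RGB2HSV)
    m=((hsv[...,1]<60)&(hsv[...,2]>120)).astype(np.uint8)
    n,l,st,c=cv2.connectedComponentsWithStats(m)
    for i in range(1,n):
        if st[i,4]>800:
            cs=max(cv2.findContours((l==i).astype(np.uint8),0,1)[0],key=len)[:,0]
            P=np.array([at_z(cal,q,z)[:2] for q in cs],np.float32)
            print(st[i],cv2.minAreaRect(P))
    print(p.round(1),s['tcp_rot'])
if __name__=='__main__': 
    bar(sys.argv[1])
    print(imaging.mark_of('wrist','straightedge'))
E
python3 bar.py w1.png; python3 -c "
from h import *
plan([510,-160,300],-0.19)"
```

```text
[ 280    0   77   35 1408] ((307.96685791015625, 373.3001708984375), (75.16249084472656, 31.728717803955078), 75.51184844970703)
[ 380  100  116   58 3822] ((445.41802978515625, 471.63629150390625), (122.96724700927734, 40.06464767456055), 87.3085708618164)
[ 228  140  129  130 5618] ((491.2363586425781, 297.42779541015625), (162.01292419433594, 52.449623107910156), 28.089052200317383)
[  82  234  111   82 3112] ((527.7389526367188, 90.15140533447266), (119.8560562133789, 107.04786682128906), 79.27589416503906)
[   0  245   41  153 3434] ((559.6421508789062, -101.30862426757812), (61.47148513793945, 256.4249267578125), 58.657989501953125)
[ 113  283   49   83 1139] ((591.1463012695312, 70.37059020996094), (57.188106536865234, 120.55448150634766), 77.27957916259766)
[ 456  300  184   35 3139] ((714.9437255859375, 583.694091796875), (261.64581298828125, 29.419654846191406), 69.08069610595703)
[471.7 329.4 299.9] [-3.14153033e+00 -1.66975529e-04  2.88787639e+00]
[{'xy': [291.9, 205.9], 'conf': 0.67}, {'xy': [438.1, 128.2], 'conf': 0.65}]
turn [ 0.0002 -0.0009 -0.0777] shift [-8.0270e-01 -2.3284e+00 -1.4000e-03] mm 492.6 t 2.1 q6 -0.71
```

View pics/w1.png

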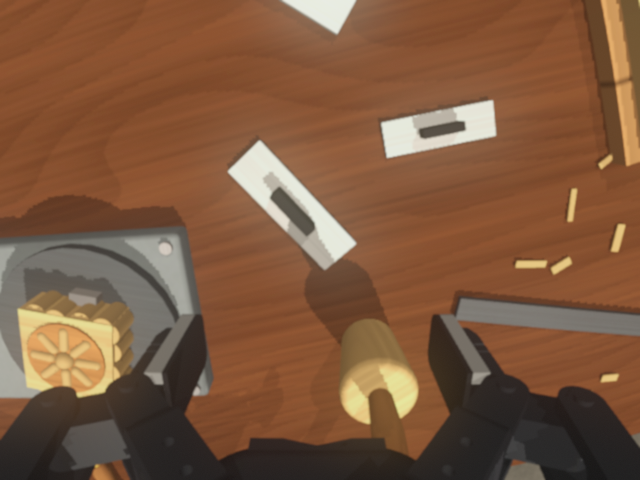

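The wanted bar is at (292,205) px, 162x52 mm, centred on (491,297) with its long axis at 28°. The stand and blank are at lower left, and the mallet at (375,360). Next I'll go to the wheel.

Emit:
{"op": "step_arm", "data": {"moves": [[[0, 0, -0.0777], [-0.4, -1, 0], 1], [[0, 0, -0.0777], [-0.4, -1, 0], 1], [[0, 0, -0.0777], [-0.4, -1, 0], 1], [[0, 0, -0.0777], [-0.4, -1, 0], 1], [[0, 0, -0.0777], [-0.4, -1, 0], 1]]}}

```text
clock: 2.6
eef_pos: [498.0, 114.9, 300.2]
tcp_rot: [-3.141, 0.0, 2.952]
contact_force: [0.7, 1.2, 0.2]
opening: 1.002
grasp_force: 0.0
```

Emit:
{"op": "step_arm", "data": {"moves": [[[0, 0, 0], [-0.34, -1, 0], 1], [[0, 0, 0], [-0.34, -1, 0], 1], [[0, 0, 0], [-0.34, -1, 0], 1], [[0, 0, 0], [-0.34, -1, 0], 1], [[0, 0, 0], [-0.34, -1.0, 0], 1], [[0, 0, 0], [-0.34, -1, 0], 1]]}}

```text
clock: 3.2
eef_pos: [527.8, -92.3, 299.8]
tcp_rot: [3.141, -0.0, 2.951]
contact_force: [-0.0, 0.5, -0.3]
opening: 0.997
grasp_force: 0.0
```

```bash
cat > wheel.py <<'E'
from h import *
import sys
p,o,s=pose(); cal=imaging.calibration('wrist'); shot('wrist',sys.argv[1]); print(s['clock'],p.round(1),s['tcp_rot'])
for n,z in dict(stand=0,wheel_hub=74,knob=118,planed_face=62,offcut=0).items():
    for d in imaging.mark_of('wrist',n)[:2]:
        print(n,round(d['conf'],2),np.round(d['xy'],1),at_z(cal,d['xy'],z)[:2].round(1))
E
python3 wheel.py w2.png
```

```text
3.2 [527.8 -92.3 299.8] [ 3.14115182e+00 -2.39425890e-04  2.95055577e+00]
stand 0.79 [426. 197.] [567.2  28.3]
wheel_hub 0.94 [240.  213.2] [ 529.1 -167.6]
knob 0.72 [188.8 257.8] [ 550.2 -211.9]
planed_face 0.73 [395.7 195.1] [542.9 -15.8]
```

View pics/w2.png

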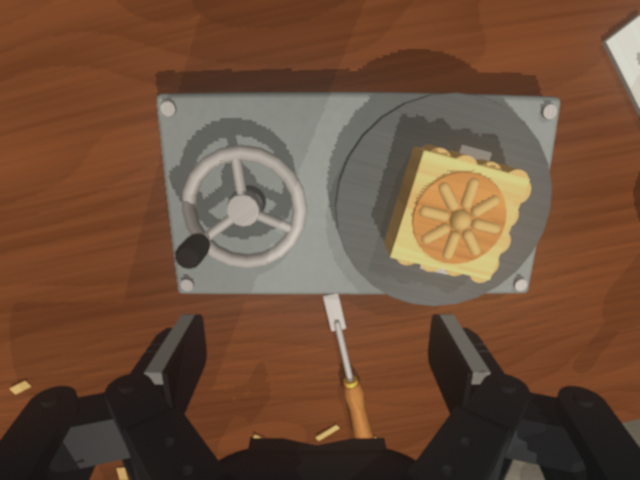

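```bash
python3 - <<'E'
from h import *
cal=imaging.calibration('wrist')
for px in [(244,206),(243,211)]: print('hub',at_z(cal,px,66)[:2],at_z(cal,px,74)[:2])
W=np.array([at_z(cal,q,66)[:2] for q in [(182,206),(305,206),(243,145),(244,267)]]);print(W,W.mean(0))
B=np.array([at_z(cal,q,36)[:2] for q in [(158,95),(559,99),(527,293),(180,293)]]);print(B)
d1=B[1]-B[0];d2=B[2]-B[3];print(np.linalg.norm(d1),np.linalg.norm(d2),np.arctan2(*d1[::-1]),np.arctan2(*d2[::-1]))
print('pf',[at_z(cal,q,114-12)[:2] for q in [(418,148),(388,250)]])
print('knob',[at_z(cal,q,118)[:2] for q in [(189,252),(189,256)]])
th=np.arctan2(*(B.mean(0)*0+d1+d2)[::-1])-np.pi/2; c=B.mean(0); y=np.array([-np.sin(th),np.cos(th)])
print('th',th,'origin',c+85*y,'hub',c-115*y)
plan([551,-213,160],th)
E
```

```text
hub [ 524.68451692 -162.40218122] [ 523.04160738 -160.54892468]
hub [ 529.41408959 -164.59683708] [ 527.67063194 -162.69692336]
[[ 513.00685155 -222.92582023]
 [ 535.90442806 -103.59581585]
 [ 467.35768012 -149.25685926]
 [ 587.50972317 -178.15423322]] [ 525.94467073 -163.48318214]
[[ 404.8426542  -226.64247852]
 [ 480.64068911  166.97431682]
 [ 692.42313328  128.29869134]
 [ 616.5262094  -267.29098042]]
400.8485046329285 402.804582222878 1.3805569388826597 1.3812420208236582
pf [array([495.38981739,   3.49631252]), array([582.33652944, -33.95276906])]
knob [array([ 545.2675365 , -208.53319533]), array([ 548.91044611, -209.62941971])]
th -0.1898960132029599 origin [564.65249767  33.80691614] hub [ 526.90114197 -162.59785759]
turn [ 0.0004 -0.      0.0029] shift [-0.2289 -0.5794  0.7001] mm 187.4 t 3.5 q6 -1.56
```

Emit:
{"op": "step_arm", "data": {"moves": [[[0, 0, 0], [-0.23, -0.58, 0.7], 0.5], [[0, 0, 0], [-0.23, -0.58, 0.7], 0.5], [[0, 0, 0], [-0.23, -0.58, 0.7], 0.5], [[0, 0, 0], [-0.23, -0.58, 0.7], 0.5], [[0, 0, 0], [-0.23, -0.58, 0.7], 0.5], [[0, 0, 0], [-0.23, -0.58, 0.7], 0.5]]}}

```text
clock: 4.1
eef_pos: [550.8, -214.1, 159.6]
tcp_rot: [3.141, -0.001, 2.952]
contact_force: [0.4, -0.0, 0.6]
opening: 0.75
grasp_force: 0.0
```

```bash
python3 wheel.py w3.png; python3 -c "
from h import *
plan([551.5,-212,86],-0.19)"
```

```text
4.1 [ 550.8 -214.1  159.6] [ 3.14092060e+00 -1.49515200e-03  2.95157054e+00]
stand 0.73 [616.  179.7] [565.9  29.1]
wheel_hub 0.65 [391.5 195.9] [ 527.6 -164.5]
knob 0.71 [316.5 271.5] [ 548.2 -213.5]
planed_face 0.95 [618.6 174.5] [543.2 -15.9]
turn [-0.0004  0.0026  0.0017] shift [0.0033 0.0111 0.3766] mm 75.4 t 4.4 q6 -1.76
```

View pics/w3.png

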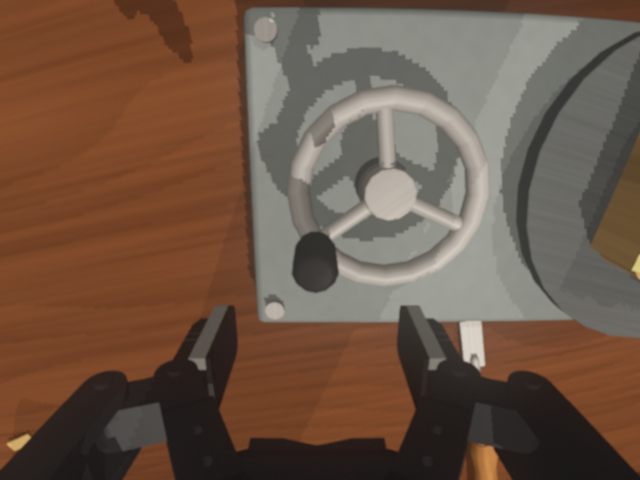

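The knob top is at (316,269) px, about (549.5,-213), with the hub at (390,193). I'll descend and grip.

Emit:
{"op": "step_arm", "data": {"moves": [[[0, 0, 0], [0.012, 0.006, 0.37], 0.5], [[0, 0, 0], [0.012, 0.006, 0.37], 0.5], [[0, 0, 0], [0.012, 0.006, 0.37], 0.4], [[0, 0, 0], [0.012, 0.006, 0.37], -1], [[0, 0, 0], [0.012, 0.006, 0.37], -1], [[0, 0, 0], [0.012, 0.006, 0.37], -1], [[0, 0, 0], [0.012, 0.006, 0.37], -1], [[0, 0, 0], [0.012, 0.006, 0.37], -1]], "squeeze": 30}}

```text
clock: 5.2
eef_pos: [550.6, -214.2, 88.2]
tcp_rot: [-3.141, 0.004, 2.952]
contact_force: [-0.3, -2.0, 7.8]
opening: 0.28
grasp_force: 31.1
```

```bash
cat > arc.py <<'E'
from h import *
import sys
# print waypoint shifts for clockwise arc: args hub x y, degrees step, rows
hx,hy,da,n=map(float,sys.argv[1:5]); p,o,s=pose(); print('contact',np.round(s['contact_force'],1),'p',p.round(1),'grip',s['grasp_force'],s['opening'])
v=p[:2]-[hx,hy]; a=np.arctan2(v[1],v[0]); rad=np.hypot(*v); print('ang',np.degrees(a).round(1),'r',rad.round(1))
for i in range(1,int(n)+1):
    b=a-np.radians(da*i); q=np.array([hx+55*np.cos(b),hy+55*np.sin(b),p[2]]); print((o.inv().apply(q-p)/200).round(3).tolist())
E
python3 arc.py 527 -164 20 8
```

```text
contact [-0.3 -2.   7.8] p [ 550.6 -214.2   88.2] grip 31.06517625041306 0.2795719621102486
ang -64.8 r 55.4
[0.087, -0.04, -0.0]
[0.182, -0.05, -0.001]
[0.275, -0.027, -0.001]
[0.354, 0.026, -0.002]
[0.41, 0.103, -0.002]
[0.436, 0.195, -0.002]
[0.43, 0.29, -0.002]
[0.391, 0.378, -0.002]
```

Emit:
{"op": "step_arm", "data": {"moves": [[[0, 0, 0], [0.087, -0.04, 0], -1], [[0, 0, 0], [0.135, -0.049, 0], -1], [[0, 0, 0], [0.182, -0.05, 0], -1], [[0, 0, 0], [0.23, -0.042, 0], -1], [[0, 0, 0], [0.275, -0.027, 0], -1], [[0, 0, 0], [0.316, -0.004, 0], -1], [[0, 0, 0], [0.354, 0.026, 0], -1], [[0, 0, 0], [0.354, 0.026, 0], -1]]}}

```text
clock: 6.0
eef_pos: [480.1, -195.3, 88.1]
tcp_rot: [-3.14, 0.001, 2.952]
contact_force: [-6.4, -2.0, 15.9]
opening: 0.28
grasp_force: 33.5
```

```bash
python3 arc.py 527 -164 20 8
```

```text
contact [-6.4 -2.  15.9] p [ 480.1 -195.3   88.1] grip 33.470114988740534 0.2795991780113169
ang -146.3 r 56.4
[0.049, 0.083, -0.0]
[0.073, 0.176, -0.0]
[0.064, 0.271, -0.0]
[0.023, 0.357, -0.0]
[-0.045, 0.424, -0.0]
[-0.132, 0.464, -0.0]
[-0.227, 0.471, -0.0]
[-0.319, 0.446, -0.0]
```

Emit:
{"op": "step_arm", "data": {"moves": [[[0, 0, 0], [0.049, 0.083, -0.005], -1], [[0, 0, 0], [0.073, 0.176, -0.008], -1], [[0, 0, 0], [0.064, 0.271, -0.008], -1], [[0, 0, 0], [0.023, 0.357, -0.008], -1], [[0, 0, 0], [-0.045, 0.424, -0.008], -1], [[0, 0, 0], [-0.132, 0.464, -0.008], -1], [[0, 0, 0], [-0.227, 0.471, -0.008], -1], [[0, 0, 0], [-0.227, 0.471, -0.008], -1]]}}

```text
clock: 6.8
eef_pos: [544.5, -112.9, 88.4]
tcp_rot: [-3.139, 0.002, 2.953]
contact_force: [-2.0, -10.5, 3.4]
opening: 0.281
grasp_force: 33.2
```

```bash
python3 arc.py 527 -164 20 8; python3 -c "
from h import *
plan([550.6,-214.2,89])"
```

```text
contact [ -2.  -10.5   3.4] p [ 544.5 -112.9   88.4] grip 33.2411579125619 0.2811727041922131
ang 71.1 r 54.0
[-0.091, -0.025, 0.0]
[-0.167, -0.084, 0.001]
[-0.217, -0.165, 0.001]
[-0.237, -0.258, 0.001]
[-0.223, -0.353, 0.002]
[-0.178, -0.437, 0.002]
[-0.107, -0.501, 0.002]
[-0.018, -0.537, 0.002]
turn [0. 0. 0.] shift [-0.1247 -0.4919 -0.0015] mm 101.5 t 6.8 q6 -1.59
```

Emit:
{"op": "step_arm", "data": {"moves": [[[0, 0, 0], [-0.091, -0.025, 0], -1], [[0, 0, 0], [-0.167, -0.084, 0], -1], [[0, 0, 0], [-0.217, -0.165, 0], -1], [[0, 0, 0], [-0.237, -0.258, 0], -1], [[0, 0, 0], [-0.223, -0.353, 0], -1], [[0, 0, 0], [-0.178, -0.437, 0], -1], [[0, 0, 0], [-0.125, -0.488, 0], -1], [[0, 0, 0], [-0.125, -0.488, 0], -1]]}}

```text
clock: 7.6
eef_pos: [549.2, -214.6, 88.5]
tcp_rot: [-3.139, 0.004, 2.951]
contact_force: [2.0, -11.1, -5.6]
opening: 0.279
grasp_force: 32.4
```

```bash
python3 arc.py 527 -164 20 0; python3 -c "
from h import *
plan([550.6,-214.2,89])"
```

```text
contact [  2.  -11.1  -5.6] p [ 549.2 -214.6   88.5] grip 32.38041702265036 0.2790452289036657
ang -66.3 r 55.3
turn [0. 0. 0.] shift [-0.0065  0.0034 -0.0027] mm 1.6 t 7.6 q6 -1.75
```

Emit:
{"op": "step_arm", "data": {"moves": [[[0, 0, 0], [0, 0, 0], -1], [[0, 0, 0], [0, 0, 0], 0.4], [[0, 0, 0], [0, 0, 0], 0.4], [[0, 0, 0], [0, 0, 0], 0.4], [[0, 0, 0], [0, 0, 0], 0.4], [[0, 0, 0], [0, 0, -0.25], 0.4], [[0, 0, 0], [0, 0, -0.5], 0.4], [[0, 0, 0], [0, 0, -0.75], 0.4]]}}

```text
clock: 8.4
eef_pos: [548.4, -211.0, 239.1]
tcp_rot: [3.141, -0.001, 2.952]
contact_force: [1.5, -0.4, -0.1]
opening: 0.703
grasp_force: 0.0
```

```bash
python3 -c "
from h import *
plan([500,30,260],-0.19)"
```

```text
turn [ 0.0003 -0.0012  0.0008] shift [ 0.4645  1.1382 -0.1037] mm 246.7 t 8.4 q6 -1.75
```

Emit:
{"op": "step_arm", "data": {"moves": [[[0, 0, 0], [0.41, 1, -0.1], 0.4], [[0, 0, 0], [0.41, 1, -0.1], 0.4], [[0, 0, 0], [0.41, 1, -0.1], 0.4], [[0, 0, 0], [0.41, 1, -0.1], 0.4], [[0, 0, 0], [0.46, 1, -0.1], 0.4], [[0, 0, 0], [0.46, 1, -0.1], 0.4]]}}

```text
clock: 9.0
eef_pos: [494.7, 4.9, 258.0]
tcp_rot: [3.141, -0.0, 2.955]
contact_force: [0.6, -0.2, -0.1]
opening: 0.703
grasp_force: 0.0
```

```bash
python3 wheel.py w4.png
```

```text
9.0 [494.7   4.9 258. ] [ 3.14101493e+00 -3.13408252e-04  2.95531966e+00]
stand 0.55 [351.5 246. ] [561.2  30.8]
wheel_hub 0.69 [137.1 274.9] [ 525.7 -167.8]
knob 0.74 [ 76.2 327.2] [ 547.3 -211.7]
knob 0.31 [625.7 293.9] [603.1 248.3]
planed_face 0.86 [372.3 219.4] [517.1  51.3]
offcut 0.33 [595.4 136.6] [490.2 297.7]
```

View pics/w4.png

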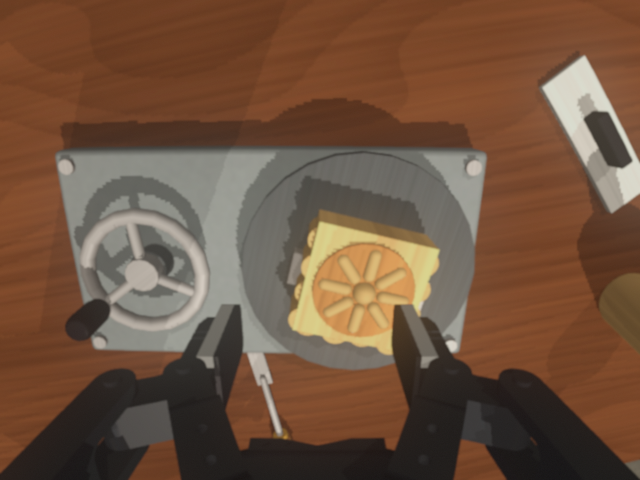

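```bash
cat > face.py <<'E'
from h import *
im=cv2.imread('pics/w4.png'); cal=imaging.calibration('wrist')
hsv=cv2.cvtColor(im,cv2.COLOR_BGR2HSV)
c=im[190:280,290:460]; cv2.imwrite('pics/c4.png',cv2.resize(c,None,fx=4.5,fy=4.5,interpolation=cv2.INTER_CUBIC))
for x in (340,380,420):
    print(x,[(y,*hsv[y,x].tolist()) for y in range(206,258,2)])
E
python3 face.py
```

```text
340 [(206, 19, 41, 87), (208, 19, 41, 87), (210, 18, 43, 88), (212, 18, 48, 90), (214, 17, 103, 116), (216, 18, 128, 133), (218, 17, 128, 133), (220, 18, 129, 134), (222, 18, 128, 133), (224, 18, 132, 135), (226, 22, 114, 184), (228, 23, 103, 216), (230, 23, 101, 217), (232, 23, 101, 217), (234, 24, 101, 217), (236, 24, 101, 217), (238, 23, 102, 218), (240, 24, 102, 218), (242, 24, 102, 218), (244, 24, 102, 216), (246, 23, 103, 212), (248, 23, 111, 195), (250, 15, 149, 178), (252, 15, 151, 206), (254, 15, 148, 196), (256, 17, 135, 172)]
380 [(206, 16, 44, 86), (208, 16, 44, 86), (210, 16, 44, 87), (212, 18, 43, 88), (214, 17, 46, 89), (216, 16, 48, 90), (218, 17, 50, 91), (220, 17, 50, 92), (222, 16, 64, 95), (224, 17, 114, 116), (226, 17, 131, 123), (228, 17, 130, 124), (230, 17, 132, 124), (232, 17, 133, 123), (234, 17, 133, 136), (236, 18, 124, 197), (238, 19, 119, 217), (240, 19, 119, 218), (242, 19, 120, 213), (244, 18, 130, 174), (246, 15, 151, 189), (248, 15, 151, 213), (250, 16, 149, 207), (252, 17, 138, 192), (254, 18, 126, 198), (256, 18, 124, 206)]
420 [(206, 24, 23, 112), (208, 21, 23, 112), (210, 21, 23, 113), (212, 21, 22, 114), (214, 19, 24, 115), (216, 22, 25, 114), (218, 18, 29, 104), (220, 19, 40, 90), (222, 18, 42, 90), (224, 17, 39, 91), (226, 16, 42, 91), (228, 17, 45, 90), (230, 17, 45, 91), (232, 17, 72, 103), (234, 17, 123, 135), (236, 17, 129, 136), (238, 17, 128, 134), (240, 18, 127, 133), (242, 18, 128, 132), (244, 19, 124, 156), (246, 21, 111, 210), (248, 21, 106, 218), (250, 22, 106, 217), (252, 22, 104, 218), (254, 23, 104, 218), (256, 23, 103, 218)]
```

View pics/c4.png

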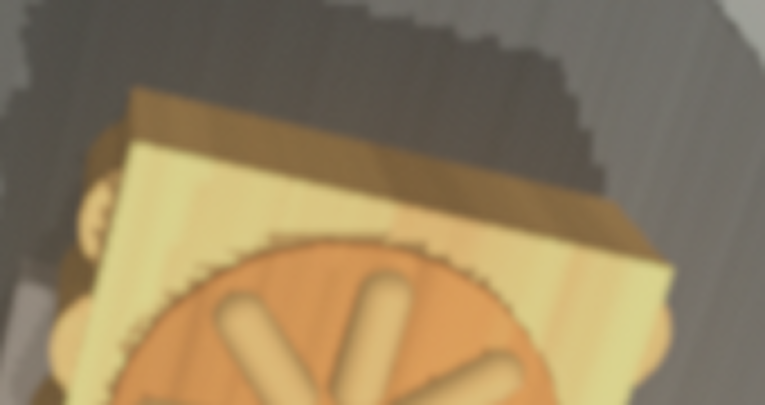

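```bash
cat > face.py <<'E'
from h import *
def face(fn,x0,x1,ylo,yhi):
    im=cv2.imread('pics/'+fn); cal=imaging.calibration('wrist'); hsv=cv2.cvtColor(im,cv2.COLOR_BGR2HSV).astype(float)
    lo,hi=[],[]
    for x in range(x0,x1):
        S=hsv[ylo:yhi,x,1];V=hsv[ylo:yhi,x,2]
        i=np.argmax(S>85); 
        j=i+np.argmax(V[i:]>172); lo.append((x,ylo+i-(S[i]-85)/(S[i]-S[i-1]))); hi.append((x,ylo+j-(V[j]-172)/(V[j]-V[j-1])))
    for P,z in((lo,62),(hi,102)):
        W=np.array([at_z(cal,q,z)[:2] for q in P]); vx,vy,cx,cy=cv2.fitLine(W.astype(np.float32),cv2.DIST_HUBER,0,.01,.01).ravel()
        if vy<0: vx,vy=-vx,-vy
        n=np.array([vy,-vx]); res=(W-[cx,cy])@n   # n points to +x (into blank)
        print('z',z,'ang',np.arctan2(vy,vx).round(4),'rms',res.std().round(2),'n.off',(n@[cx,cy]).round(2),'n',n.round(4),'ends',W[0].round(1),W[-1].round(1))
    return
if __name__=='__main__':
    face('w4.png',325,420,200,260)
    cal=imaging.calibration('wrist')
    for q,z in [((320,209.6),62),((426,234.4),62),((318.9,221.1),102),((439.5,249.3),102)]: print(at_z(cal,q,z)[:2].round(1))
E
python3 face.py
```

```text
z 62 ang 1.1429 rms 0.05 n.off 453.78 n [ 0.9098 -0.415 ] ends [502.4   7.9] [538.7  87.4]
z 102 ang 1.1412 rms 0.06 n.off 453.32 n [ 0.9091 -0.4165] ends [502.    7.2] [534.4  78. ]
[501.3   3.6]
[542.   93.5]
[500.2   2.6]
[541.8  94. ]
```

Face measured: it runs (500.5,3)–(542,93.7), 99.7 mm long, angle 1.142, mid (521.2,48.4), and both edges agree. Next I'll fetch the bar.

```bash
python3 -c "
from h import *
plan([491.5,197,250],0.49)"
```

```text
turn [-1.000e-04 -2.000e-04 -8.671e-01] shift [0.2103 0.9553 0.0369] mm 195.8 t 9.3 q6 -1.38
```

Emit:
{"op": "step_arm", "data": {"moves": [[[0, 0, -0.867], [0.21, 0.955, 0.037], 0.4], [[0, 0, -0.867], [0.21, 0.955, 0.037], 0.4], [[0, 0, -0.867], [0.21, 0.955, 0.037], 0.4], [[0, 0, -0.867], [0.21, 0.955, 0.037], 0.4], [[0, 0, -0.867], [0.21, 0.955, 0.037], 0.4], [[0, 0, -0.867], [0.21, 0.955, 0.037], 0.4]]}}

```text
clock: 9.9
eef_pos: [491.1, 198.4, 249.7]
tcp_rot: [-3.142, -0.001, -2.648]
contact_force: [-0.6, -0.3, 0.2]
opening: 0.704
grasp_force: 0.0
```

```bash
python3 -c "
from h import *
plan([491.5,297.5,200],0.49)"
```

```text
turn [-0.0001 -0.001   0.0046] shift [-0.2368  0.4356  0.2483] mm 110.9 t 9.9 q6 -1.68
```

Emit:
{"op": "step_arm", "data": {"moves": [[[0, 0, 0.0046], [-0.237, 0.436, 0.248], 0.4], [[0, 0, 0.0046], [-0.237, 0.436, 0.248], 0.4], [[0, 0, 0.0046], [-0.237, 0.436, 0.248], 0.4], [[0, 0, 0.0046], [-0.237, 0.436, 0.248], 0.4]]}}

```text
clock: 10.3
eef_pos: [491.5, 296.8, 199.3]
tcp_rot: [-3.141, -0.002, -2.656]
contact_force: [0.6, -0.1, -0.2]
opening: 0.7
grasp_force: 0.0
```

```bash
python3 bar.py w5.png; python3 - <<'E'
from h import *
im=cv2.imread('pics/w5.png'); cal=imaging.calibration('wrist')
p,o,s=pose(); B=proj(cal,[491.5,297.5,32])[0]; print('grip proj',B)
g=cv2.cvtColor(im,cv2.COLOR_BGR2GRAY); m=(g<60).astype(np.uint8); n,l,st,c=cv2.connectedComponentsWithStats(m)
for i in range(1,n):
    if 300<st[i,4]<8000:
        cs=max(cv2.findContours((l==i).astype(np.uint8),0,1)[0],key=len)[:,0]
        print(st[i],cv2.minAreaRect(np.array([at_z(cal,q,32)[:2] for q in cs],np.float32)))
plan([491.5,297.5,60],0.49)
E
```

```text
[ 490    0   98   85 6514] ((281.95037841796875, 386.5706787109375), (66.83917236328125, 70.9764404296875), 45.57352828979492)
[   0   78  172  240 7965] ((596.180419921875, 106.80908203125), (66.28425598144531, 234.79736328125), 79.28521728515625)
[ 286  109   63  182 9507] ((491.0095520019531, 296.9301452636719), (161.1553955078125, 51.46195602416992), 28.262325286865234)
[ 444  200  125   96 4533] ((445.6221008300781, 470.8772277832031), (122.56072235107422, 39.32447052001953), 87.56635284423828)
[491.5 296.8 199.3] [-3.14128830e+00 -2.30887901e-03 -2.65569107e+00]
[{'xy': [507.0, 250.0], 'conf': 0.94}, {'xy': [314.0, 203.3], 'conf': 0.9}]
grip proj [319.12054369 212.95213533]
[ 59   0  63  25 638] ((431.787109375, 76.91963958740234), (14.49457836151123, 49.29823684692383), 13.011197090148926)
[   1    6  103  229 1548] ((515.50244140625, 87.49087524414062), (183.67398071289062, 47.97360610961914), 39.46427536010742)
turn [-0.0007 -0.0007 -0.0057] shift [-0.0024  0.0099  0.7038] mm 140.8 t 10.4 q6 -1.52
```

View pics/w5.png

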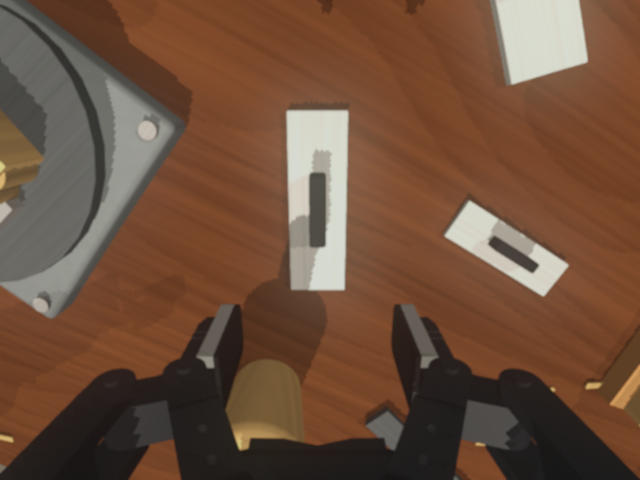

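The bar lies upright in view at (317,200), centre (491,297), angle 0.493. I'll descend and grip.

Emit:
{"op": "step_arm", "data": {"moves": [[[0, 0, -0.01], [0, 0, 0.25], 0.3], [[0, 0, -0.01], [0, 0, 0.5], 0.1], [[0, 0, -0.01], [0, 0, 0.7], 0], [[0, 0, -0.01], [0, 0, 0.85], 0], [[0, 0, -0.01], [0, 0, 0.935], 0], [[0, 0, -0.01], [0, 0, 0.935], 0]]}}

```text
clock: 11.0
eef_pos: [491.0, 294.7, 12.3]
tcp_rot: [-3.141, -0.003, -2.649]
contact_force: [-0.7, -0.0, -0.0]
opening: 0.498
grasp_force: 0.0
```

Emit:
{"op": "step_arm", "data": {"moves": [[[0, 0, 0], [0, 0, 0], -1], [[0, 0, 0], [0, 0, 0], -1], [[0, 0, 0], [0, 0, 0], -1], [[0, 0, 0], [0, 0, 0], -1], [[0, 0, 0], [0, 0, 0], -1], [[0, 0, 0], [0, 0, 0], -1]], "squeeze": 50}}

```text
clock: 11.6
eef_pos: [493.0, 297.3, 15.5]
tcp_rot: [-3.141, 0.003, -2.646]
contact_force: [0.3, -4.4, 7.4]
opening: 0.145
grasp_force: 50.0
```

Emit:
{"op": "step_arm", "data": {"moves": [[[0, 0, 0], [0, 0, -0.1], -1], [[0, 0, 0], [0, 0, -0.25], -1], [[0, 0, 0], [0, 0, -0.4], -1], [[0, 0, 0], [0, 0, -0.55], -1], [[0, 0, 0], [0, 0, -0.6], -1]]}}

```text
clock: 12.1
eef_pos: [493.2, 298.0, 137.4]
tcp_rot: [3.141, 0.006, -2.646]
contact_force: [1.1, -0.1, -1.4]
opening: 0.146
grasp_force: 49.1
```

```bash
python3 bar.py w6.png |tail -4; python3 -c "
from h import *
plan([491,200,135],1.142)"
```

```text
[ 468  217  143  111 6006] ((445.5462951660156, 470.5162048339844), (122.32489013671875, 38.90868377685547), 87.5001220703125)
[ 289  391   56   55 2466] ((649.1119384765625, 382.26141357421875), (61.42121887207031, 49.49836349487305), 28.404800415039062)
[493.2 298.  137.4] [ 3.14134449  0.00563875 -2.64618013]
[{'xy': [541.3, 274.2], 'conf': 0.8}, {'xy': [315.7, 292.8], 'conf': 0.62}]
turn [-0.0014  0.0048 -0.8232] shift [ 0.239  -0.4258  0.0012] mm 97.7 t 12.2 q6 -1.53
```

View pics/w6.png

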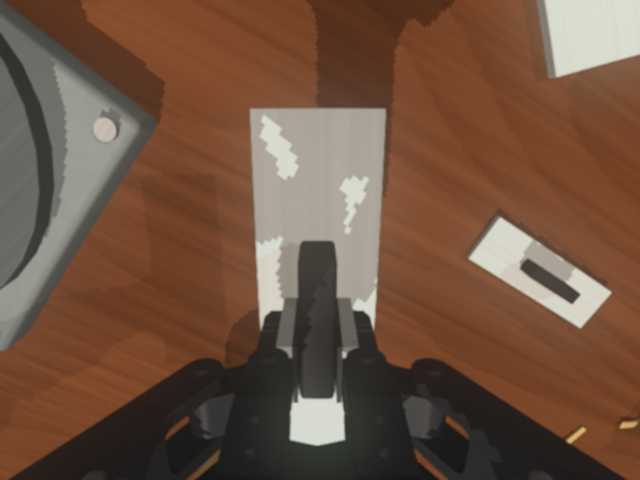

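Bar firmly held: its far edge is at row 108, cols 250–386, centred and straight in the hand. Next I'll rotate and carry it.

Emit:
{"op": "step_arm", "data": {"moves": [[[0, 0, -0.823], [0.12, -0.21, 0], -1], [[0, 0, -0.823], [0.239, -0.426, 0], -1], [[0, 0, -0.823], [0.239, -0.426, 0], -1], [[0, 0, -0.823], [0.239, -0.426, 0], -1], [[0, 0, -0.823], [0.239, -0.426, 0], -1], [[0, 0, -0.823], [0.239, -0.426, 0], -1]]}}

```text
clock: 12.8
eef_pos: [489.1, 198.8, 132.0]
tcp_rot: [3.14, -0.002, -1.999]
contact_force: [-0.6, -0.2, -1.6]
opening: 0.148
grasp_force: 49.4
```

```bash
python3 -c "
from h import *
cal=imaging.calibration('wrist');p,o,s=pose();T=np.array(cal['cam_to_world'])
# height of bar top: solve 50mm edge width
from scipy.optimize import brentq
f=lambda z:np.linalg.norm(at_z(cal,(250,108),z)-at_z(cal,(386,108),z))-50
z=brentq(f,p[2]-60,p[2]+60);a=at_z(cal,(250,108),z);b=at_z(cal,(386,108),z);print('bartop rel tcp',z-p[2],'tool coords',o.inv().apply(a-p),o.inv().apply(b-p))
for dz in(-3,-8): print(dz,[o.inv().apply(at_z(cal,q,p[2]+dz)-p).round(1) for q in((250,108),(386,108))])
plan([491,62,135],1.142)"
```

```text
bartop rel tcp -9.0391525112546 tool coords [ 81.54010939 -24.60635615   9.13837346] [81.57600617 25.39356578  9.21911176]
-3 [array([ 81.5, -23.6,   3.1]), array([81.6, 24.4,  3.2])]
-8 [array([ 81.5, -24.4,   8.1]), array([81.6, 25.2,  8.2])]
turn [ 0.0021 -0.0022  0.0002] shift [ 0.6184 -0.2927 -0.0142] mm 136.9 t 12.8 q6 -2.33
```

Emit:
{"op": "step_arm", "data": {"moves": [[[0, 0, 0], [0.618, -0.293, 0], -1], [[0, 0, 0], [0.618, -0.293, 0], -1], [[0, 0, 0], [0.618, -0.293, 0], -1], [[0, 0, 0], [0.618, -0.293, 0], -1], [[0, 0, 0], [0.618, -0.293, 0], -1]]}}

```text
clock: 13.3
eef_pos: [491.5, 62.0, 132.9]
tcp_rot: [3.141, -0.0, -2.004]
contact_force: [-0.3, 0.0, -1.0]
opening: 0.15
grasp_force: 49.5
```

```bash
python3 -c "
from h import *
shot('wrist','w7.png'); plan([491.2,62.1,90],1.142); plan([491.2,62.1,78],1.142)
cal=imaging.calibration('wrist')
print(proj(cal,[[500.5,3,62],[542,93.7,62],[500.5,3,102],[542,93.7,102]]).round(1))"
```

```text
turn [ 0.0012 -0.0002 -0.0029] shift [0.0041 0.0004 0.2149] mm 43.0 t 13.35 q6 -2.59
turn [ 0.0012 -0.0002 -0.0029] shift [0.0041 0.0003 0.2749] mm 55.0 t 13.35 q6 -2.59
[[255.6 167.5]
 [263.8 329.3]
 [242.3 180.7]
 [254.4 369.5]]
```

View pics/w7.png

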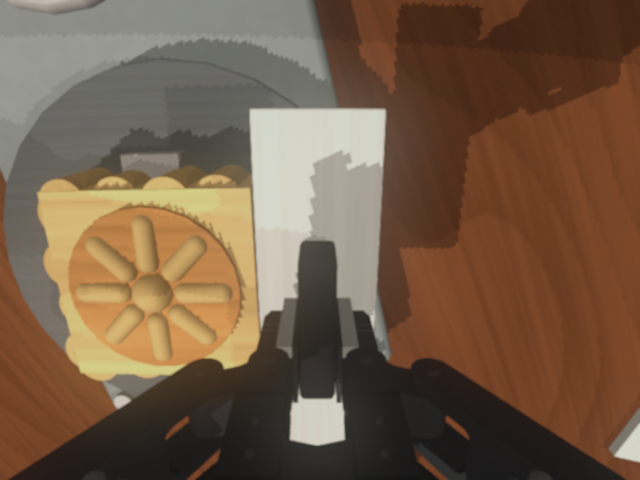

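The blank's edge at (250,188) touches the bar's visual edge, so the gap is smaller than predicted. I'll back off 12 mm and measure the bar and face in one image.

Emit:
{"op": "step_arm", "data": {"moves": [[[0, 0, -0.003], [0, 0.06, 0], -1], [[0, 0, -0.003], [0, 0.06, 0], -1], [[0, 0, -0.003], [0, 0.06, 0], -1], [[0, 0, -0.003], [0, 0.06, 0], -1]]}}

```text
clock: 13.75
eef_pos: [481.1, 68.2, 133.7]
tcp_rot: [-3.141, 0.0, -1.996]
contact_force: [0.2, -0.7, -1.9]
opening: 0.148
grasp_force: 49.5
```

```bash
python3 -c "
from h import *
im=shot('wrist','w8.png')
hsv=cv2.cvtColor(im,cv2.COLOR_RGB2HSV)
for y in range(180,301,20): print(y,[(x,*hsv[y,x].tolist()) for x in range(212,264,3)])
cal=imaging.calibration('wrist');print(pose()[0])
print(proj(cal,[[500.5,3,62],[542,93.7,62],[500.5,3,102],[542,93.7,102]]).round(1))"
```

```text
180 [(212, 18, 118, 115), (215, 18, 116, 117), (218, 18, 116, 130), (221, 18, 115, 131), (224, 18, 113, 131), (227, 19, 111, 129), (230, 19, 99, 111), (233, 19, 94, 108), (236, 19, 92, 108), (239, 19, 86, 107), (242, 24, 43, 96), (245, 28, 32, 95), (248, 30, 30, 95), (251, 26, 30, 121), (254, 32, 15, 214), (257, 35, 15, 218), (260, 34, 16, 218), (263, 37, 15, 219)]
200 [(212, 26, 91, 216), (215, 26, 92, 216), (218, 25, 94, 216), (221, 22, 103, 216), (224, 22, 108, 203), (227, 19, 107, 112), (230, 19, 103, 111), (233, 19, 99, 111), (236, 19, 96, 111), (239, 20, 94, 109), (242, 20, 69, 104), (245, 24, 42, 97), (248, 26, 39, 98), (251, 26, 36, 99), (254, 28, 18, 200), (257, 32, 15, 218), (260, 32, 16, 218), (263, 35, 15, 219)]
220 [(212, 20, 113, 216), (215, 20, 113, 216), (218, 20, 114, 217), (221, 20, 113, 216), (224, 20, 112, 216), (227, 18, 119, 154), (230, 18, 104, 108), (233, 18, 101, 109), (236, 18, 100, 110), (239, 18, 100, 110), (242, 19, 87, 108), (245, 22, 46, 99), (248, 23, 44, 99), (251, 23, 42, 98), (254, 23, 27, 170), (257, 34, 16, 218), (260, 32, 15, 217), (263, 35, 15, 
[... 896 characters left out ...]
207), (233, 17, 118, 104), (236, 16, 115, 100), (239, 17, 110, 100), (242, 17, 106, 99), (245, 17, 103, 99), (248, 16, 60, 93), (251, 17, 50, 92), (254, 17, 50, 91), (257, 20, 32, 160), (260, 19, 26, 209), (263, 19, 26, 209)]
300 [(212, 15, 153, 200), (215, 15, 154, 174), (218, 19, 125, 192), (221, 19, 119, 214), (224, 18, 124, 204), (227, 18, 121, 203), (230, 18, 121, 203), (233, 17, 128, 155), (236, 16, 120, 98), (239, 17, 115, 100), (242, 16, 115, 102), (245, 17, 115, 102), (248, 16, 95, 99), (251, 17, 54, 89), (254, 17, 52, 88), (257, 18, 41, 111), (260, 19, 26, 205), (263, 20, 26, 208)]
[481.18775097  68.06514443 133.67860298]
[[234.8 166.2]
 [244.9 327.6]
 [217.1 179.1]
 [232.1 367.4]]
```

```bash
cat > gap.py <<'E'
from h import *
def run(fn,bt=7.5):
    im=cv2.imread('pics/'+fn); hsv=cv2.cvtColor(im,cv2.COLOR_BGR2HSV).astype(float); cal=imaging.calibration('wrist'); p,o,s=pose()
    E={'bot':[], 'top':[], 'barL':[], 'barR':[]}
    for y in range(200,300,4):
        V=hsv[y,:,2];S=hsv[y,:,1]
        b=next(x for x in range(250,290) if V[x]>160 and S[x]<45); E['barL'].append((b-(V[b]-160)/(V[b]-V[b-1]),y))
        x=b-2
        while S[x]<75 and x>150:x-=1
        E['bot'].append((x+(S[x]-75)/(S[x]-S[x+1]),y)); 
        while V[x]<155 and x>150:x-=1
        E['top'].append((x+(V[x]-155)/(V[x]-V[x+1]),y))
    for k,z in(('bot',62),('top',102),('barL',p[2]-bt)):
        W=np.array([o.inv().apply(at_z(cal,q,z)-p) for q in E[k]])
        f=np.polyfit(W[:,0],W[:,1],1); print(k,'y at x=0',np.polyval(f,0).round(2),'slope',f[0].round(4),'rms',(W[:,1]-np.polyval(f,W[:,0])).std().round(2),'x',W[[0,-1],0].round(0))
    print(p,s['tcp_rot'])
if __name__=='__main__':
    import sys; run(sys.argv[1])
E
python3 gap.py w8.png
```

```text
bot y at x=0 -41.5 slope -0.0098 rms 0.06 x [ 33. -27.]
top y at x=0 -41.29 slope 0.0004 rms 0.04 x [42. -6.]
barL y at x=0 -24.86 slope -0.0003 rms 0.05 x [47.  6.]
[481.18775097  68.06514443 133.67860298] [-3.14126556e+00  1.80981236e-04 -1.99669925e+00]
```

Emit:
{"op": "step_arm", "data": {"moves": [[[0, 0, 0], [0, 0, 0.12], -1], [[0, 0, 0], [0, -0.02, 0.2], -1], [[0, 0, 0], [0, -0.043, 0.25], -1], [[0, 0, 0], [0, -0.043, 0.25], -1], [[0, 0, 0], [0, -0.043, 0.25], -1], [[0, 0, 0], [0, -0.043, 0.25], -1]]}}

```text
clock: 14.4
eef_pos: [489.3, 64.1, 84.3]
tcp_rot: [-3.141, 0.001, -1.998]
contact_force: [-0.3, 0.7, -0.9]
opening: 0.15
grasp_force: 49.4
```

```bash
python3 -c "
from h import *
im=shot('wrist','w9.png')"; python3 gap.py w9.png
```

```text
bot y at x=0 -32.03 slope -0.0105 rms 0.04 x [44. -2.]
top y at x=0 -28.41 slope -0.1273 rms 1.88 x [53. 19.]
barL y at x=0 -15.61 slope -0.2059 rms 0.94 x [47.  6.]
[489.29281504  64.11834337  84.28459622] [-3.14064747e+00  5.83282787e-04 -1.99749922e+00]
```

Emit:
{"op": "step_arm", "data": {"moves": [[[0, 0, -0.006], [0, 0, 0.015], -1], [[0, 0, -0.006], [0, 0, 0.025], -1], [[0, 0, -0.006], [0, 0, 0.025], -1]]}}

```text
clock: 14.75
eef_pos: [488.6, 64.0, 78.4]
tcp_rot: [3.141, -0.0, -1.993]
contact_force: [-0.7, -0.5, -1.6]
opening: 0.152
grasp_force: 49.4
```

Emit:
{"op": "step_arm", "data": {"moves": [[[0, 0, 0], [0, 0, 0.006], -1], [[0, 0, 0], [0, 0, 0.008], -1], [[0, 0, 0], [0, 0, 0.008], -1]]}}

```text
clock: 15.05
eef_pos: [488.9, 64.0, 77.5]
tcp_rot: [-3.142, 0.0, -1.993]
contact_force: [-1.8, -1.0, 6.4]
opening: 0.152
grasp_force: 50.6
```

Emit:
{"op": "step_arm", "data": {"moves": [[[0, 0, 0], [0, -0.012, 0], -1], [[0, 0, 0], [0, -0.022, 0], -1], [[0, 0, 0], [0, -0.03, 0], -1], [[0, 0, 0], [0, -0.03, 0], -1]]}}

```text
clock: 15.45
eef_pos: [493.1, 62.0, 77.5]
tcp_rot: [3.139, -0.0, -1.993]
contact_force: [-8.5, 2.0, 12.5]
opening: 0.151
grasp_force: 51.4
```

Emit:
{"op": "step_arm", "data": {"moves": [[[0, 0, 0], [0, -0.006, 0], -1], [[0, 0, 0], [0, -0.006, 0], -1]]}}

```text
clock: 15.65
eef_pos: [494.0, 61.5, 77.5]
tcp_rot: [3.139, -0.0, -1.993]
contact_force: [-8.5, 3.2, 13.3]
opening: 0.149
grasp_force: 51.4
```

Emit:
{"op": "step_arm", "data": {"moves": [[[0, 0, 0], [0, 0, -0.004], -1], [[0, 0, 0], [0, 0, -0.004], -1]]}}

```text
clock: 15.85
eef_pos: [495.6, 61.1, 77.9]
tcp_rot: [-3.141, 0.0, -1.993]
contact_force: [0.1, -0.4, -2.2]
opening: 0.152
grasp_force: 49.5
```

```bash
python3 -c "
from h import *
im=shot('wrist','w10.png')
hsv=cv2.cvtColor(im,cv2.COLOR_RGB2HSV);cal=imaging.calibration('wrist');p,o,s=pose()
for y in range(110,300,30): print(y,[(x,*hsv[y,x].tolist()) for x in range(228,264,2)])
"
```

```text
110 [(228, 30, 15, 116), (230, 30, 13, 116), (232, 30, 13, 116), (234, 30, 13, 117), (236, 30, 13, 114), (238, 35, 14, 109), (240, 30, 14, 108), (242, 30, 16, 109), (244, 35, 14, 109), (246, 34, 16, 110), (248, 27, 19, 121), (250, 22, 23, 201), (252, 26, 18, 215), (254, 24, 19, 215), (256, 24, 19, 214), (258, 25, 20, 214), (260, 26, 19, 214), (262, 26, 18, 215)]
140 [(228, 34, 20, 90), (230, 30, 17, 90), (232, 26, 20, 91), (234, 34, 20, 89), (236, 30, 18, 85), (238, 30, 21, 86), (240, 30, 17, 107), (242, 30, 16, 112), (244, 30, 18, 113), (246, 30, 16, 112), (248, 26, 19, 107), (250, 25, 20, 166), (252, 32, 15, 219), (254, 35, 14, 222), (256, 32, 15, 221), (258, 32, 16, 221), (260, 32, 15, 221), (262, 35, 14, 222)]
170 [(228, 21, 28, 91), (230, 21, 28, 91), (232, 24, 28, 92), (234, 21, 27, 93), (236, 23, 25, 92), (238, 24, 28, 90), (240, 24, 29, 87), (242, 24, 30, 86), (244, 25, 32, 88), (246, 24, 29, 87), (248, 22, 32, 89), (250, 25, 31, 90), (252, 21, 32, 135), (254, 20, 26, 175), (256, 20, 26, 176), (258, 20, 26, 176), (260, 22, 26, 176), (262, 21, 27, 178)]
200 [(228, 18, 115, 111
[... 780 characters left out ...]
, 93, 221), (234, 26, 92, 221), (236, 26, 93, 221), (238, 25, 100, 204), (240, 20, 119, 143), (242, 18, 124, 127), (244, 18, 124, 128), (246, 18, 122, 127), (248, 18, 121, 122), (250, 17, 118, 112), (252, 18, 119, 109), (254, 18, 113, 108), (256, 18, 65, 126), (258, 18, 38, 155), (260, 19, 36, 158), (262, 18, 36, 158)]
290 [(228, 20, 111, 222), (230, 20, 113, 222), (232, 20, 112, 221), (234, 20, 112, 221), (236, 20, 112, 221), (238, 20, 112, 221), (240, 20, 117, 202), (242, 18, 130, 126), (244, 17, 130, 108), (246, 17, 125, 110), (248, 17, 129, 109), (250, 17, 125, 108), (252, 17, 123, 106), (254, 18, 123, 106), (256, 17, 119, 105), (258, 17, 55, 130), (260, 18, 36, 155), (262, 18, 36, 156)]
```

Now z is unloaded and the face meets the bar edge with no dark gap. I'll nudge against the face to confirm.

Emit:
{"op": "step_arm", "data": {"moves": [[[0, 0, 0], [0, -0.005, 0], -1], [[0, 0, 0], [0, -0.005, 0], -1]]}}

```text
clock: 16.1
eef_pos: [496.0, 60.8, 77.6]
tcp_rot: [3.141, -0.0, -1.993]
contact_force: [-2.1, 1.8, 0.2]
opening: 0.149
grasp_force: 49.8
```

Emit:
{"op": "step_arm", "data": {"moves": [[[0, 0, 0], [0, -0.006, 0], -1], [[0, 0, 0], [0, -0.006, 0], -1]]}}

```text
clock: 16.3
eef_pos: [496.0, 60.7, 77.6]
tcp_rot: [3.139, -0.001, -1.993]
contact_force: [-6.7, 6.3, 5.4]
opening: 0.144
grasp_force: 50.3
```

Emit:
{"op": "step_arm", "data": {"moves": [[[0, 0, 0], [0, 0.006, 0.001], -1], [[0, 0, 0], [0, 0.006, 0.001], -1], [[0, 0, 0], [0, 0.006, 0.001], -0.62], [[0, 0, 0], [0, 0.006, 0.001], -0.58], [[0, 0, 0], [0, 0.006, 0.001], -0.58], [[0, 0, 0], [0, 0.006, 0.001], -0.58]]}}

```text
clock: 16.9
eef_pos: [496.7, 60.6, 77.7]
tcp_rot: [-3.141, 0.0, -1.993]
contact_force: [0.3, -0.4, 0.1]
opening: 0.209
grasp_force: 0.0
```

Emit:
{"op": "step_arm", "data": {"moves": [[[0, 0, 0], [0, 0, -0.03], -0.58], [[0, 0, 0], [0, 0, -0.1], -0.58], [[0, 0, 0], [0, 0, -0.25], -0.58], [[0, 0, 0], [0, 0, -0.5], -0.58], [[0, 0, 0], [0, 0.1, -0.7], -0.58], [[0, 0, 0], [0, 0.2, -0.9], 0], [[0, 0, 0], [0, 0.2, -0.9], 0]]}}

```text
clock: 17.6
eef_pos: [460.8, 78.0, 263.2]
tcp_rot: [-3.135, 0.005, -1.992]
contact_force: [0.6, -0.1, -0.1]
opening: 0.501
grasp_force: 0.0
```

```bash
cat > fin.py <<'E'
from h import *
p,o,s=pose(); im=shot('wrist','w11.png'); cal=imaging.calibration('wrist'); hsv=cv2.cvtColor(im,cv2.COLOR_RGB2HSV)
m=((hsv[...,1]<60)&(hsv[...,2]>130)).astype(np.uint8); m=cv2.morphologyEx(m,cv2.MORPH_CLOSE,np.ones((5,5)))
n,l,st,c=cv2.connectedComponentsWithStats(m)
for i in range(1,n):
    if st[i,4]>2000:
        cs=max(cv2.findContours((l==i).astype(np.uint8),0,1)[0],key=len)[:,0]
        print(st[i],cv2.minAreaRect(np.array([at_z(cal,q,70)[:2] for q in cs],np.float32)))
for k in('knob','planed_face','straightedge'):
    for d in imaging.mark_of('wrist',k)[:2]: print(k,d,at_z(cal,d['xy'],dict(knob=118,planed_face=62,straightedge=62)[k]))
print(p,s['tcp_rot']); print('bar expected',proj(cal,[[497.5,59,70]]))
E
python3 fin.py
```

```text
[    0     0   288   160 20885] ((556.6884155273438, -77.38780212402344), (126.60824584960938, 252.47930908203125), 63.198333740234375)
[   89   104   246   217 13713] ((559.038818359375, 47.66375732421875), (169.83169555664062, 216.2919464111328), 78.88165283203125)
[ 517  219  123  169 7074] ((261.9414367675781, 280.75189208984375), (179.39752197265625, 64.58604431152344), 45.47139358520508)
planed_face {'xy': [240.8, 201.4], 'conf': 0.77} [522.55782922  48.25541799  62.        ]
straightedge {'xy': [446.7, 445.4], 'conf': 0.82} [441.29418848 396.91792539  62.        ]
straightedge {'xy': [273.0, 198.2], 'conf': 0.79} [495.15006084  57.37780224  62.        ]
[460.82676109  78.01032322 263.1770634 ] [-3.1349419   0.00475904 -1.99216445]
bar expected [[270.36383872 203.02373917]]
```

View pics/w11.png

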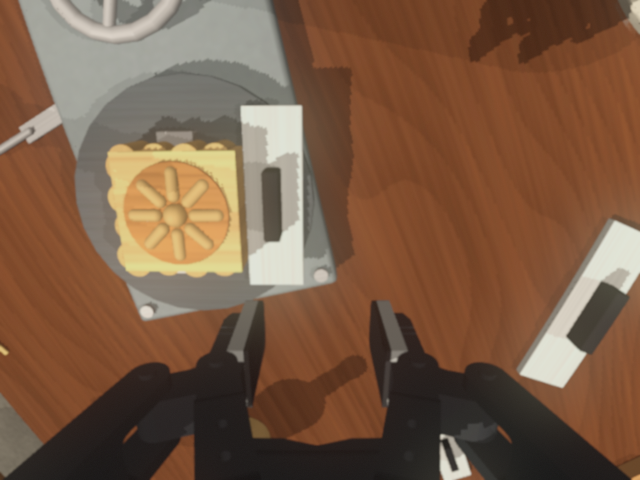

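The bar lies flat against the face, its left edge from (241,107) to (250,283) and overhanging both corners. One numeric check of parallelism and knob drift remains.

```bash
python3 - <<'E'
from h import *
im=cv2.imread('pics/w11.png'); hsv=cv2.cvtColor(im,cv2.COLOR_BGR2HSV).astype(float); cal=imaging.calibration('wrist')
B,F,G=[],[],[]
for y in range(165,262,3):
    S=hsv[y,:,1]; V=hsv[y,:,2]
    b=next(x for x in range(236,262) if S[x]<60 and S[x+1]<60 and V[x+2]>110); B.append((b-(60-S[b])/(S[b-1]-S[b]),y))
    x=b-1
    while V[x]<165 and x>200:x-=1
    F.append((x+(V[x]-165)/(V[x]-V[x+1]),y)); 
for P,z,n in((B,70,'bar'),(F,102,'face')):
    W=np.array([at_z(cal,q,z)[:2] for q in P],np.float32); v=cv2.fitLine(W,cv2.DIST_HUBER,0,.01,.01).ravel(); v[:2]*=np.sign(v[1])
    print(n,'ang',np.arctan2(v[1],v[0]),'off',np.dot([.9095,-.4157],v[2:]))
a=cv2.imread('pics/side0.png'); b=shot('side','side1.png')[:,:,::-1]
def kn(i): 
    g=cv2.cvtColor(np.ascontiguousarray(i[240:285,365:395]),cv2.COLOR_BGR2GRAY); y,x=np.where(g<55); return x.mean()+365,y.mean()+240,len(x)
print(kn(a),kn(b),telemetry.sense()['clock'])
E
```

```text
bar ang 1.1430647 off 447.2202151626587
face ang 1.1489884 off 446.7770809963226
(np.float64(378.22641509433964), np.float64(259.57547169811323), 106) (np.float64(378.311320754717), np.float64(259.5566037735849), 106) 17.85
```

```bash
python3 -c "
from rig import r
print(r.sign_off())"
```

```text
the job is handed in; nothing more can be done
None
```

I turned the handwheel one full turn clockwise, and its knob ended within about 2 mm of its start. I then set the straightedge flat on the turntable, flush (gap under 0.5 mm, parallel within 0.006 rad) against the planed face, let go, and handed the job in at about 18 s; no verdict came back.

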